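Find the set-screw flat on a spindle and hold its collar there

TASK

Pinch the upright shaft in the green stand with a finger pad on its blue flat, and turn it until the flat faces squarely towards the slot of the red key guide. Then let go of the shaft, pick up the dark collar with the brass set screw, pass it over the shaft from above with the screw on the flat's side, and finish while still holding it level about half-way up the flat, drawn back so that the screw's point presses lightly against the flat. End holding it like that, ready for the key, and leave the other things on the bench where they are.

Things in the scene. Friction and masses are not known exactly. Their poses are not given: they have to be found in the camera images.
- stand: Green cast stand fixed to the bench, carrying an upright shaft. Origin on the shaft's axis at bench height, z up; +x points from the shaft to the red key guide. Base plate 200 x 120 x 16 mm (x from -75 to +125 mm); round bearing housing 68 mm across, up to 60 mm above the bench.
- guide_slot (a point): Middle of the slot in the red key guide of the stand, 87 mm from the shaft's axis along the stand's +x, 95 mm above the bench. The guide is a block 16 mm thick (near face 79 mm from the shaft's axis), 36 mm wide, 120 mm high; the upright slot between its two prongs is 22 mm wide, from 70 mm height to the open top.
- shaft (a joint): Turn of the shaft (rad), counter-clockwise from above positive; 0: the flat faces the key guide. Starts at 0.6 to 1.4, stops at -0.6 and 2.2. Turns with a light drag (0.08 N m) and stays where left. The steel shaft is upright, 22 mm in diameter, from 60 to 140 mm above the bench, with a 2 mm chamfer at the top.
- flat_mid (a point): Middle of the face of the blue-dyed flat milled on the shaft, turning with it: 7 mm from the shaft's axis, 115 mm above the bench; x = outward normal, z up. The flat is 17 mm wide, from 90 mm above the bench to the shaft's top (140 mm); below, the shaft is round. Pads square on flat and round back close to 18 mm; elsewhere to as much as 22 mm.
- collar: Loose dark steel collar, about 0.12 kg, lying flat on the bench. Origin at the centre of its underside, z up; the brass set screw is on its +x side. Outer diameter 42 mm, 20 mm high, bore 27 mm. Two flat wrench lugs for gripping, 18 mm wide, at +y and -y, 46 mm over their faces. Screw head 12 mm thick, out to 32 mm from the axis.
- screw_point (a point): Inner end of the collar's set screw (5 mm thick), inside the bore: 9 mm from the collar's axis along its +x, 10 mm above its underside; axes as collar. The round shaft blocks it, so the collar goes on only with the screw on the flat's side; with the collar centred on the shaft the point is 2 mm off the flat.
- pulley: Bystander: loose turned aluminium pulley with a groove and hub, 46 mm across, 30 mm high. Origin under its centre. Changes places with the collar and bush. Leave it.
- bush: Bystander: loose brass bush, 38 mm across, 26 mm high, 22 mm bore. Origin under its centre. Leave it.
- square: Bystander: loose steel try square lying down, 75 mm dark stock along its +x from the origin, 120 mm blade along +y, 14 mm high. Leave it.
- hex_key: Bystander: loose T-handle hex key with red grip, lying down, 160 mm long, 14 mm high. Leave it.
- oil: Bystander: loose yellow oil bottle, 56 mm across, 150 mm high, origin under its centre. Leave it.
- gauge: Bystander: loose dial gauge on a magnetic base 50 x 60 mm, 160 mm high, 1.2 kg, origin under its base. Leave it.
Mind the look-alikes: they are no part of the job. Of the things like the collar, leave any that is purple; of the rest the smaller one is meant. What is shaped like the stand but orange is not meant.

How it is judged:
By the outcome, as a careful person would: the job done as asked, in the order asked, and still so for the second after the job is handed in, while the arm keeps its last pose, push and grip.
It also fails if it takes over 54 s, if anything falls off the work surface, if the arm or the gripper's body presses on something with over 40 N, if the wrist force passes 120 N, or if a joint passes its speed limit or range.

ROBOT

A 6-joint arm with a two-finger parallel gripper is mounted at the origin on the work surface. World frame = base frame: x ahead of the robot, y to its left, z up, the work surface at z = 0. Lengths are in mm, angles in rad, forces in N, time in s.
With the tool pointing down it reaches from about 350 to 775 mm from the base axis. Payload 7.3 kg.
Tool frame: the origin (TCP) lies at the very end of the fingers, on their centre line; the grasp point (between the pads) lies 19 mm behind it; z points along the fingers, y is the line along which they close (so a half turn about z gives the same grasp; the last joint's range is limited). The gripper opens to 92 mm and grips with 3 to 60 N. Pads are 19 mm wide; open, the fingers measure 130 mm over their backs; the gripper's body (75 mm by 190 mm) begins 47 mm behind the grasp point.
Start: joints at [-1.305, 0.342, 1.524, -0, 1.275, -0.146], TCP at [210.16, -481.121, 226.741] pointing down, gripper open.
Joint ranges: [-2.53, 2.53], [-0.77, 2.02], [0.04, 2.7], [-1, 4.14], [0.28, 2.66], [-3.11, 3.11]. Speed limits (rad/s): [2.57, 2.57, 3.14, 3.14, 3.14, 3.14].

INTERFACE

Orientations are given as [roll, pitch, yaw] about the fixed x, y, z axes, in that order (R = Rz(yaw) Ry(pitch) Rx(roll)).
In Python, from plant import get_obs, vision, workorder gives the robot as it stands.
- The arm moves only by the shell command python3 -m pendant 'ROWS' [OPENING]. ROWS is a JSON object of lists of equal length, an entry for each row: "dp": the shift along the tool's x, y, z in m, a list of three; "rotation": the turn, a rotation vector about the tool's x, y, z in rad, a list of three. A call has 1 to 8 rows; each row is the pose to reach, as a shift and turn from the pose commanded when the call began, along the tool's axes at that moment; what a row does not reach only later rows make up. A row lasts 1/8 s, in which the tool goes at most 62.5 mm and 10.7 degrees, less where a joint would pass 70% of its speed; a pose out of reach is approached as far as the arm can. A call with a gripper value outside its range is refused whole. OPENING is the finger opening in m, from 0 to 0.0918, set as the call begins (- or left out, the last holds). The fingers move at their own pace and stop on an object; the grip force is fixed at half the most. Time passes only in rows, so rows that repeat a pose let the fingers close. It gives the time, the measured TCP pose, the force, the opening and the grip force at its end, in the units of the state.
- get_obs(): the state, without advancing time (a new reading comes with each control period).
- vision.capture(name): name is "scene" or "top" or "wrist"; returns a dict with "pixels" (420x560x3 uint8, red, green, blue), "vfov" (degrees; the focal length in pixels is half the picture's height over the tangent of half this angle, whatever the lens; pixels are square), "cx", "cy" (the principal point, pixels), "pose" (4x4, takes a point from camera to world coordinates); the wrist camera has in their place "T_tool_cam" (4x4, takes a point from camera to tool coordinates, whose origin is the TCP and whose axes are the flange's). Camera axes: x right, y up, looking along -z (the intrinsics and any distortion apply to the point x, -y, -z); pixel columns grow to the right and rows downward; lengths in mm; the calibration is good to about 2 mm. A picture is of the moment at which its call begins: read the wrist's pose just before it. There is no depth.
- workorder.close_job(): hands the job in; it is judged then, once.
The state is a dict: "time": time; "joint_positions": joint angles; "dq": joint speeds; "tau": joint torques, N m; "tool_pos": TCP position; "tcp_rot": TCP orientation; "contact_force": force on the tool from outside, world axes, zero at the start; "moment": the same for the moment, N m; "grip_width": finger opening in mm; "finger_force": force on a finger pad.
Only numpy, scipy, OpenCV 4.12 (cv2) and the standard library are available. Lean on these libraries where they do the work, as an engineer would, in place of code of your own. Each camera call takes 0.05 s, during which the arm holds its last target. There are 200 camera calls.

## Working session

There is one attempt and no reset: what is moved stays moved. The work goes in short steps, Python scripts to look and compute and a shell command to move; the robot and the scene stay as the last step left them, time stands still between calls to the robot, and variables do not carry over. Pictures are saved under pics/ and viewed, at most 10 in all, crops included, and the job is handed in when it is done.

```bash
ls; mkdir -p pics
python3 - <<'E'
from plant import get_obs, vision
import cv2,numpy as np
o=get_obs();print(o)
for n in("scene","top"):
    c=vision.capture(n);print(n,{k:v for k,v in c.items() if k!="pixels"})
    cv2.imwrite(f"pics/{n}0.png",c["pixels"][:,:,::-1]); np.save(f"{n}0.npy",c,allow_pickle=True)
E
```

```text
pics
{'time': 0.0, 'joint_positions': array([-1.30496893e+00,  3.42702089e-01,  1.52499791e+00, -4.62097540e-06,
        1.27539535e+00, -1.45993077e-01]), 'dq': array([-0.00057166, -0.00091454,  0.00117095, -0.00015098,  0.00082068,
        0.00060116]), 'tau': array([ 1.27474144e-03, -4.31235838e+01, -2.44222194e+01,  7.17946119e-02,
        5.58925141e-02, -1.27024468e-04]), 'tool_pos': array([ 210.06287093, -480.70887015,  226.06234   ]), 'tcp_rot': array([-3.14010530e+00, -2.14233116e-04,  4.11821661e-01]), 'contact_force': array([-0.54676535, -0.34390064, -0.02811372]), 'moment': array([ 0.00019813,  0.03914098, -0.00289764]), 'finger_force': 0.0, 'grip_width': 91.77833604206548}
scene {'vfov': 52.34835578732512, 'cx': 277.40756525181445, 'cy': 206.88668332639998, 'pose': array([[ 8.77427781e-01, -3.56186763e-01,  3.21327682e-01,
         8.98465558e+02],
       [ 4.79538613e-01,  6.33425857e-01, -6.07300916e-01,
        -7.85083084e+02],
       [ 1.27752852e-02,  6.86951726e-01,  7.26590750e-01,
         9.98051405e+02],
       [ 0.00000000e+00,  0.00000000e+00,  0.00000000e+00,
         1.00000000e+00]])}
top {'vfov': 52.858472012926654, 'cx': 279.7070958548288, 'cy': 208.71299213487808, 'pose': array([[ 1.71944373e-02,  9.90107658e-01, -1.39252205e-01,
         3.29196487e+02],
       [-9.99851556e-01,  1.68731983e-02, -3.48721246e-03,
        -1.76952492e+01],
       [-1.10308569e-03,  1.39291495e-01,  9.90250808e-01,
         1.11869543e+03],
       [ 0.00000000e+00,  0.00000000e+00,  0.00000000e+00,
         1.00000000e+00]])}
```

View pics/scene0.png

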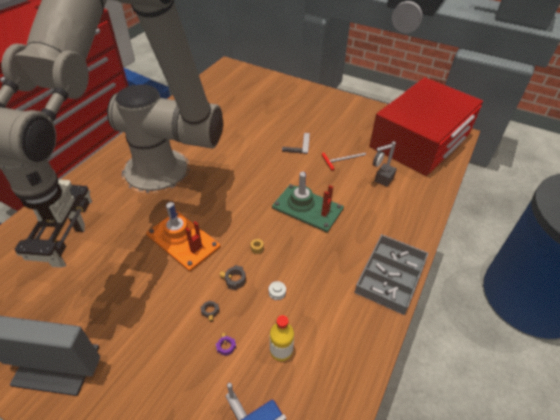

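View pics/top0.png

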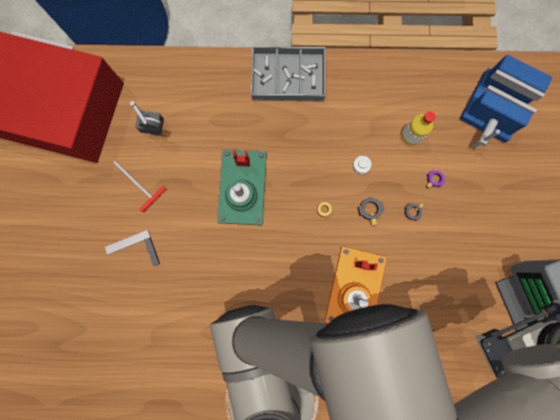

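Candidates for the collar (top view): large dark ring (371,208), small dark ring (414,211), purple ring (436,179), brass bush (325,209, no screw). By the description it is the small dark one at (414,211). Stands: green (240,190) is meant, orange (357,295) is not. The guide is on the image-up side of the green stand. Next I check the choice in a close crop and measure.

```bash
cat > h.py <<'E'
import numpy as np,cv2
from plant import get_obs,vision
from scipy.spatial.transform import Rotation as Rn
def f(c): return c["pixels"].shape[0]/2/np.tan(np.radians(c["vfov"])/2)
def ray(c,u,v,T=None):
    T=c["pose"] if T is None else T
    d=np.array([(u-c["cx"])/f(c),-(v-c["cy"])/f(c),-1.]); return T[:3,3],T[:3,:3]@d
def on(c,u,v,z,T=None):
    o,d=ray(c,u,v,T); return o+d*(z-o[2])/d[2]
def proj(c,P,T=None):
    T=c["pose"] if T is None else T
    q=T[:3,:3].T@(np.asarray(P,float)-T[:3,3]); return np.array([c["cx"]-f(c)*q[0]/q[2],c["cy"]+f(c)*q[1]/q[2]])
def wrist():
    o=get_obs();c=vision.capture("wrist");T=np.eye(4)
    T[:3,:3]=Rn.from_euler('xyz',o["tcp_rot"]).as_matrix();T[:3,3]=o["tool_pos"]
    c["pose"]=T@c["T_tool_cam"];return c
def blobs(m,amin=20):
    cs,_=cv2.findContours(m.astype(np.uint8),cv2.RETR_EXTERNAL,cv2.CHAIN_APPROX_NONE)
    return sorted([c for c in cs if cv2.contourArea(c)>amin],key=cv2.contourArea,reverse=True)
def hsv(c): return cv2.cvtColor(c["pixels"],cv2.COLOR_RGB2HSV).astype(int)
E
python3 - <<'E'
from h import *
for n in("top","scene"):
    c=np.load(n+"0.npy",allow_pickle=True).item();H=hsv(c);h,s,v=H[...,0],H[...,1],H[...,2]
    g=(h>60)&(h<95)&(s>60)
    for b in blobs(g,150):
        pts=np.array([on(c,*p[0],16)[:2] for p in b],np.float32)
        r=cv2.minAreaRect(pts);print(n,"green",cv2.boundingRect(b),r)
    d=(v<95)&(s<110)
    x0,y0,x1,y1=(355,190,430,230) if n=="top" else (190,255,260,330)
    for b in blobs(d[y0:y1,x0:x1],30):
        (u,w),R=cv2.minEnclosingCircle(b);print(n,"dark",u+x0,w+y0,R,on(c,u+x0,w+y0,20))
    y=(h>10)&(h<28)&(s>150)&(v>130)
    for b in blobs(y[y0:y1,x0:x1],3):
        m=b.mean(0)[0];print(n,"brass",m+[x0,y0],on(c,m[0]+x0,m[1]+y0,10))
c=np.load("top0.npy",allow_pickle=True).item()
a=c["pixels"][160:240,310:450,::-1];b=c["pixels"][140:230,200:280,::-1]
cv2.imwrite("pics/crop1.png",np.hstack([cv2.resize(a,(560,320),interpolation=2),cv2.resize(b,(240,320),interpolation=2)]))
E
```

```text
top green (218, 150, 48, 75) ((542.2332763671875, 88.0049057006836), (115.6695327758789, 195.72727966308594), 87.99560546875)
top green (520, 276, 32, 38) ((279.1454772949219, -675.0526733398438), (98.7848129272461, 54.01143264770508), 21.123929977416992)
scene green (276, 188, 66, 42) ((545.99365234375, 84.53720092773438), (112.69245147705078, 190.8034210205078), 88.28699493408203)
scene dark 234.58571243286133 279.1285705566406 9.652021408081055 [ 493.99546899 -261.14418876   20.        ]
scene dark 235.0 273.0 7.071167945861816 [ 484.21876994 -243.74909146   20.        ]
scene dark 208.2142848968506 308.7857131958008 7.508598327636719 [ 483.70780538 -370.21699553   20.        ]
scene brass [224.52097902 292.        ] [ 488.42528492 -303.33339844   10.        ]
```

View pics/crop1.png

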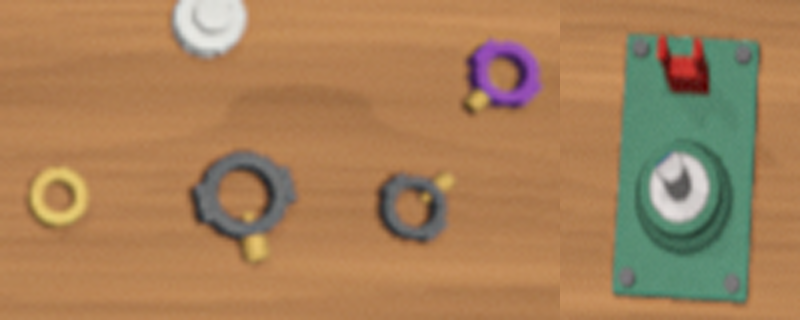

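The crop shows the small dark collar at crop (412,207), full-image (413,212), with its brass screw up-right at (421,205). The larger dark ring (371,208) and the purple one (436,179) are not meant. The green stand's flat faces up-left, with the guide at the top.

```bash
cat >> h.py <<'E'
def go(p,yaw):
    "shift (m) and rotation vector in tool axes from here to tool-down pose p,yaw"
    o=get_obs();R=Rn.from_euler('xyz',o["tcp_rot"]);G=Rn.from_euler('xyz',[np.pi,0,yaw])
    print("dp",np.round(R.inv().apply(np.asarray(p)-o["tool_pos"])/1000,4),"rot",np.round((R.inv()*G).as_rotvec(),3))
E
python3 - <<'E'
from h import *
print(np.round(vision.capture("wrist")["T_tool_cam"],3))
go([480,80,330],0.41)
E
```

```text
[[-1.0000e-03  9.6000e-01  2.7900e-01  7.6096e+01]
 [ 1.0000e+00  1.0000e-03  1.0000e-03  6.0000e-03]
 [ 0.0000e+00  2.7900e-01 -9.6000e-01 -1.5888e+02]
 [ 0.0000e+00  0.0000e+00  0.0000e+00  1.0000e+00]]
dp [ 0.4719 -0.406  -0.1032] rot [-0.001 -0.     0.002]
```

```bash
python3 -m pendant '{"dp":[[0.055,-0.045,-0.007],[0.11,-0.09,-0.014],[0.165,-0.135,-0.021],[0.22,-0.18,-0.028],[0.29,-0.23,-0.036],[0.36,-0.29,-0.045],[0.43,-0.36,-0.05],[0.50,-0.415,-0.054]],"rotation":[[0,0,0],[0,0,0],[0,0,0],[0,0,0],[0,0,0],[0,0,0],[0,0,0],[0,0,0]]}' -
python3 -m pendant '{"dp":[[0,0,0],[0,0,0],[0,0,0]],"rotation":[[0,0,0],[0,0,0],[0,0,0]]}' -
python3 - <<'E'
from h import *
c=wrist();print(np.round(get_obs()["tool_pos"],1));np.save("w1.npy",c,allow_pickle=True)
cv2.imwrite("pics/w1.png",c["pixels"][:,:,::-1])
E
```

```text
time: 1.15
tool_pos: [436.3, -35.4, 271.7]
tcp_rot: [3.141, -0.0, 0.412]
contact_force: [1.4, -0.5, -0.6]
grip_width: 91.7
finger_force: 0.0
time: 1.52
tool_pos: [435.4, -38.7, 271.3]
tcp_rot: [3.142, 0.001, 0.41]
contact_force: [-0.7, -0.1, 0.0]
grip_width: 91.9
finger_force: 0.0
[435.4 -38.8 271.3]
```

View pics/w1.png

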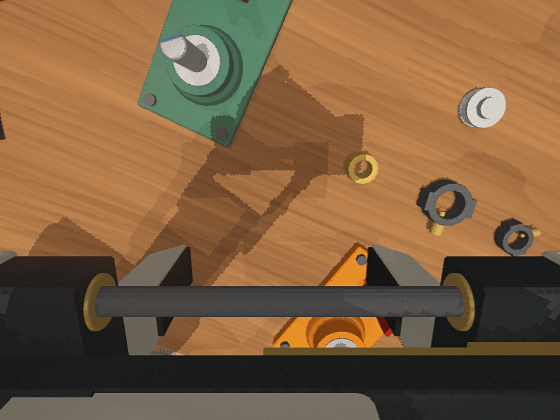

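The wrist picture shows the green stand at the top left (shaft 180,48, flat to the upper left) and the small collar at (517,237). The move fell short, so I go on.

```bash
python3 -m pendant '{"dp":[[0.04,-0.04,0],[0.077,-0.083,0],[0.077,-0.083,0],[0.077,-0.083,0],[0.077,-0.083,0]],"rotation":[[0,0,0],[0,0,0],[0,0,0],[0,0,0],[0,0,0]]}' -
python3 - <<'E'
from h import *
c=wrist();print(np.round(get_obs()["tool_pos"],1));np.save("w2.npy",c,allow_pickle=True)
cv2.imwrite("pics/w2.png",c["pixels"][:,:,::-1])
E
```

```text
time: 2.2
tool_pos: [473.0, 67.9, 271.5]
tcp_rot: [3.141, 0.0, 0.409]
contact_force: [-0.5, -0.4, -0.7]
grip_width: 92.2
finger_force: 0.0
[473.1  68.  271.5]
```

View pics/w2.png

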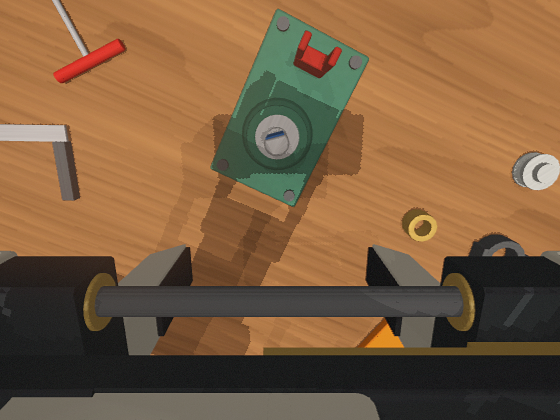

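The stand is in clear view: shaft (277,137) with a blue flat edge (274,134), guide (318,54). Now I measure.

Run:
```python
from h import *
c=np.load("w2.npy",allow_pickle=True).item();H=hsv(c);h,s,v=H[...,0],H[...,1],H[...,2]
g=((h>60)&(h<98)&(s>50)); 
b=max(blobs(g[:240]),key=cv2.contourArea)
pts=np.array([on(c,*p[0],16)[:2] for p in b],np.float32);r=cv2.minAreaRect(pts);print("plate",r)
bl=(h>100)&(h<125)&(s>70)
for q in blobs(bl[100:170,230:320],5): print("blue",cv2.contourArea(q),cv2.minAreaRect(q+[230,100]),cv2.boundingRect(q+[230,100]))
print([(p,h[p[1],p[0]],s[p[1],p[0]],v[p[1],p[0]]) for p in [(274,132),(272,134),(280,132),(276,138),(276,148),(260,130)]])
for P in ([518,87.5,140],[518,87.5,90],[518,87.5,60]): print(proj(c,P))
red=((h<8)|(h>172))&(s>140)
for q in blobs(red[20:90,280:360],20): print("red",cv2.minAreaRect(q+[280,20]))
a=c["pixels"][100:175,230:330,::-1];cv2.imwrite("pics/crop2.png",cv2.resize(a,(800,600),interpolation=cv2.INTER_NEAREST))
```

```text
plate ((544.6033935546875, 89.64885711669922), (117.85855865478516, 198.02200317382812), 87.90387725830078)
blue 58.0 ((274.1653747558594, 134.7730712890625), (4.385290145874023, 17.979686737060547), 74.74488067626953) (266, 131, 18, 9)
[((274, 132), np.int64(120), np.int64(12), np.int64(105)), ((272, 134), np.int64(108), np.int64(124), np.int64(76)), ((280, 132), np.int64(107), np.int64(131), np.int64(76)), ((276, 138), np.int64(13), np.int64(22), np.int64(139)), ((276, 148), np.int64(13), np.int64(20), np.int64(156)), ((260, 130), np.int64(10), np.int64(19), np.int64(157))]
[278.67299013 146.1565127 ]
[278.67165922 141.49647624]
[278.67102957 139.29186063]
red ((315.8000183105469, 55.40000534057617), (41.14365005493164, 36.671512603759766), 26.56505012512207)
```

View pics/crop2.png

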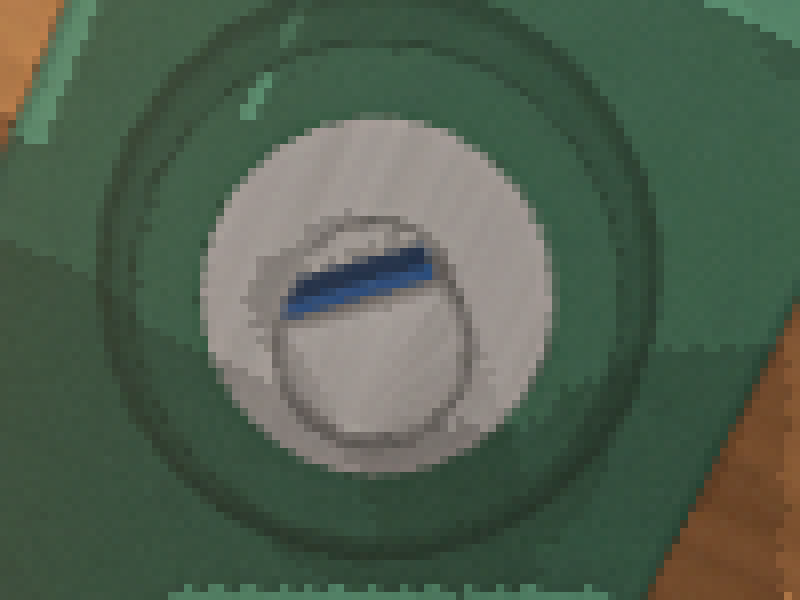

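Run:
```python
from h import *
c=np.load("w2.npy",allow_pickle=True).item()
P=lambda x,y,z: on(c,230+x/8-.5,100+y/8-.5,z)
print("disc",P(376,296,60)); print("housing outer",P(378,278,60))
a,b=P(283,322,140),P(435,283,140);print(a,b,np.linalg.norm(a-b))
d=b-a;n=np.arctan2(d[0],-d[1])  # normal = d rotated
n=np.arctan2(d[1],d[0])+np.pi/2;print("normal",n, "axis from flat",(a+b)/2-7*np.array([np.cos(n),np.sin(n),0]))
print("bottom/top of shaft top", P(373,448,138),P(274,335,138),P(472,345,138))
H=hsv(c);h,s,v=H[...,0],H[...,1],H[...,2]
# disc: bright low-sat
w=(s<60)&(v>90);q=blobs(w[100:175,230:320],200)[0]+[230,100]
print("disc fit",cv2.minEnclosingCircle(q),on(c,*cv2.minEnclosingCircle(q)[0],60))
```

```text
disc [519.81563586  90.88572566  60.        ]
housing outer [522.1437497   91.58862653  60.        ]
[518.27956621 100.6139913  140.        ] [528.56877729  87.19108427 140.        ] 16.91278504084748
normal 0.6540036910412348 axis from flat [517.86859063  89.64395604 140.        ]
bottom/top of shaft top [509.47830448  86.26314661 138.        ] [516.43962576 100.99366485 138.        ] [524.02006003  80.76313304 138.        ]
disc fit ((276.6985168457031, 136.4245147705078), 22.586383819580078) [519.97684456  90.71748149  60.        ]
```

Run:
```python
from h import *
print(np.round(get_obs()["joint_positions"],3))
n=np.array([np.cos(.654),np.sin(.654)]);p=np.array([519.3,90.3])-2*n
go([*p,170],.654-np.pi/2)
```

```text
[-0.018  0.221  1.567 -0.     1.354  1.144]
dp [ 0.0494 -0.0016  0.1015] rot [ 0.    -0.     1.326]
```

```bash
python3 -m pendant '{"dp":[[0.01,0,0.02],[0.02,0,0.04],[0.03,-0.001,0.06],[0.04,-0.001,0.08],[0.049,-0.0016,0.1],[0.0494,-0.0016,0.1015],[0.0494,-0.0016,0.1015],[0.0494,-0.0016,0.1015]],"rotation":[[0,0,-0.18],[0,0,-0.36],[0,0,-0.54],[0,0,-0.72],[0,0,-0.9],[0,0,-1.08],[0,0,-1.26],[0,0,-1.44]]}' 0.06
python3 -m pendant '{"dp":[[0,0,0],[0,0,0],[0,0,0],[0,0,0]],"rotation":[[0,0,-0.18],[0,0,-0.376],[0,0,-0.376],[0,0,-0.376]]}' -
python3 - <<'E'
from h import *
n=np.array([np.cos(.654),np.sin(.654)]);p=np.array([519.3,90.3])-2*n
go([*p,97],.654+np.pi/2)
E
```

```text
time: 3.25
tool_pos: [517.9, 89.5, 170.0]
tcp_rot: [-3.142, 0.0, 1.856]
contact_force: [0.3, 0.0, 0.7]
grip_width: 60.0
finger_force: 0.0
time: 3.75
tool_pos: [517.9, 90.1, 170.0]
tcp_rot: [3.142, 0.0, 2.223]
contact_force: [0.8, 0.6, -0.3]
grip_width: 60.1
finger_force: 0.0
dp [-0.0007 -0.0007  0.073 ] rot [ 0.     0.    -0.001]
```

Descend and pinch the shaft.

```bash
python3 -m pendant '{"dp":[[-0.0007,-0.0007,0.03],[-0.0007,-0.0007,0.06],[-0.0007,-0.0007,0.073],[-0.0007,-0.0007,0.073]],"rotation":[[0,0,0],[0,0,0],[0,0,0],[0,0,0]]}' -
python3 -m pendant '{"dp":[[0,0,0],[0,0,0],[0,0,0],[0,0,0],[0,0,0],[0,0,0],[0,0,0],[0,0,0]],"rotation":[[0,0,0],[0,0,0],[0,0,0],[0,0,0],[0,0,0],[0,0,0],[0,0,0],[0,0,0]]}' 0.012
```

```text
time: 4.25
tool_pos: [517.5, 89.6, 96.5]
tcp_rot: [-3.14, -0.001, 2.227]
contact_force: [-0.3, 0.1, -0.1]
grip_width: 59.7
finger_force: 0.0
time: 5.25
tool_pos: [517.1, 89.2, 97.0]
tcp_rot: [-3.14, -0.0, 2.228]
contact_force: [-4.5, -4.2, 3.7]
grip_width: 17.6
finger_force: 30.0
```

Width 17.6 mm means the pads are square on the flat. Turn it about the axis to yaw 1.535.

```bash
python3 -m pendant '{"dp":[[0.0002,0,0],[0.0004,0,0],[0.0006,0,0],[0.0008,0,0],[0.001,0,0],[0.0012,0,0],[0.0012,0,0],[0.0012,0,0]],"rotation":[[0,0,0.12],[0,0,0.24],[0,0,0.36],[0,0,0.48],[0,0,0.6],[0,0,0.693],[0,0,0.693],[0,0,0.693]]}' -
python3 - <<'E'
from h import *
o=get_obs();print(o["moment"],o["tool_pos"],o["tcp_rot"])
c=wrist();np.save("w3.npy",c,allow_pickle=True)
E
```

```text
time: 6.25
tool_pos: [517.0, 90.5, 97.0]
tcp_rot: [-3.142, 0.0, 1.536]
contact_force: [-1.1, -2.1, 3.0]
grip_width: 17.5
finger_force: 30.0
[-0.32811977  0.3655146   0.03164326] [516.97589658  90.5285595   96.99901173] [-3.14158716e+00  1.12540995e-04  1.53631010e+00]
```

Release, rise, and look at the result.

```bash
python3 -m pendant '{"dp":[[0,0,0],[0,0,0],[0,0,0],[0,0,0]],"rotation":[[0,0,0],[0,0,0],[0,0,0],[0,0,0]]}' 0.05
python3 -m pendant '{"dp":[[0,0,-0.05],[0,0,-0.1],[-0.03,0.02,-0.155],[-0.06,0.04,-0.175],[-0.06,0.04,-0.175],[-0.06,0.04,-0.175],[-0.06,0.04,-0.175]],"rotation":[[0,0,0],[0,0,0],[0,0,0.17],[0,0,0.34],[0,0,0.51],[0,0,0.68],[0,0,0.75]]}' -
python3 - <<'E'
from h import *
c=wrist();np.save("w4.npy",c,allow_pickle=True);H=hsv(c);h,s,v=H[...,0],H[...,1],H[...,2]
o=get_obs();print(np.round(o["tool_pos"],1),o["tcp_rot"][2])
u,w=proj(c,[519,90.2,140]);x0,y0=int(u)-50,int(w)-37;print(u,w,x0,y0)
a=c["pixels"][y0:y0+75,x0:x0+100,::-1];cv2.imwrite("pics/crop4.png",cv2.resize(a,(800,600),interpolation=cv2.INTER_NEAREST))
g=((h>60)&(h<98)&(s>50));b=blobs(g[:250])[0]
print("plate",cv2.minAreaRect(np.array([on(c,*p[0],16)[:2] for p in b],np.float32)))
E
```

```text
time: 6.8
tool_pos: [517.0, 90.7, 96.8]
tcp_rot: [3.142, 0.0, 1.535]
contact_force: [-0.5, 0.3, -0.2]
grip_width: 48.7
finger_force: 0.0
time: 7.68
tool_pos: [554.8, 29.1, 271.8]
tcp_rot: [-3.142, 0.0, 0.781]
contact_force: [-0.2, -0.2, 0.1]
grip_width: 49.9
finger_force: 0.0
[554.8  29.2 271.8] 0.7794720910747417
202.03229026491732 181.76415485213505 152 144
plate ((544.882080078125, 89.58915710449219), (117.94277954101562, 198.090576171875), 87.90902709960938)
```

View pics/crop4.png

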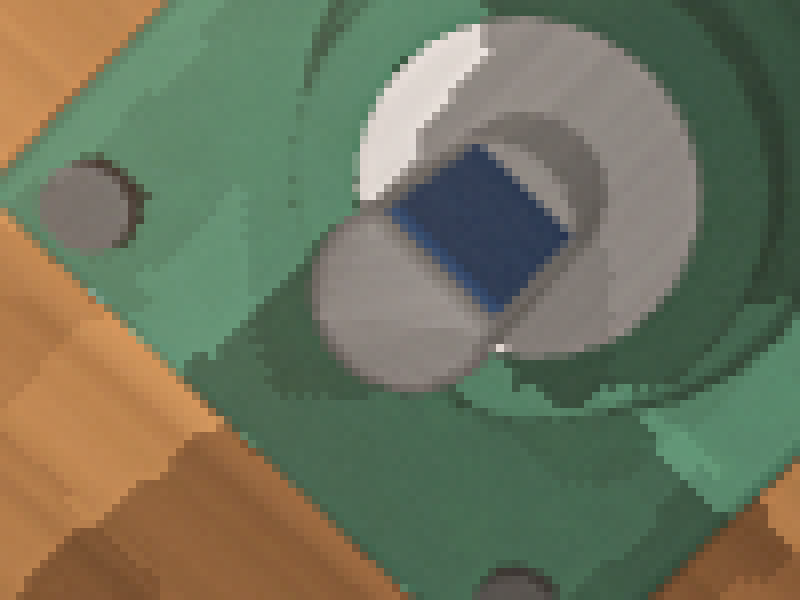

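The crop shows the flat's top edge from (390,212) to (495,313) and its bottom edge from (477,145) to (570,237). Now I check its angle and work out the move to the collar.

Run:
```python
from h import *
c=np.load("w4.npy",allow_pickle=True).item()
P=lambda x,y,z: on(c,152+x/8-.5,144+y/8-.5,z)
for e in ((390,212,495,313,140),(477,145,570,237,90)):
    a,b=P(*e[:2],e[4]),P(*e[2:]);d=b-a;n=np.arctan2(d[1],d[0])+np.pi/2;print(a,b,n,np.linalg.norm(d),"axis",(a+b)/2-7*np.array([np.cos(n),np.sin(n),0]))
go([458,-336,215],-.9); print(get_obs()["joint_positions"])
```

```text
[525.91935476  98.30003386 140.        ] [525.56360528  82.44701656 140.        ] -0.022436724287059118 15.857008396713677 axis [518.74324187  90.5305691  140.        ]
[526.13641208  98.73783364  90.        ] [525.65976773  82.17399846  90.        ] -0.02876826799960508 16.57069176070379 axis [518.90098635  90.65726615  90.        ]
dp [-0.3255  0.1917  0.0568] rot [0.    0.    1.679]
[-8.54064199e-02  3.68992379e-01  1.35833709e+00 -1.76601715e-05
  1.41431430e+00  7.05920569e-01]
```

```bash
python3 -m pendant '{"dp":[[-0.04,0.024,0],[-0.08,0.048,0],[-0.12,0.072,0],[-0.16,0.096,0],[-0.2,0.12,0],[-0.24,0.144,0],[-0.28,0.168,0.02],[-0.3255,0.1917,0.04]],"rotation":[[0,0,0.17],[0,0,0.34],[0,0,0.51],[0,0,0.68],[0,0,0.85],[0,0,1.02],[0,0,1.19],[0,0,1.36]]}' 0.07
python3 - <<'E'
from h import *
go([458,-336,215],-.9)
E
```

```text
time: 8.72
tool_pos: [459.7, -337.8, 231.6]
tcp_rot: [-3.142, -0.001, -0.579]
contact_force: [1.2, 0.2, -0.3]
grip_width: 70.0
finger_force: 0.0
dp [-0.0024 -0.0005  0.0166] rot [-0.    -0.001  0.321]
```

```bash
python3 -m pendant '{"dp":[[-0.0024,-0.0005,0.0166],[-0.0024,-0.0005,0.0166],[-0.0024,-0.0005,0.0166],[-0.0024,-0.0005,0.0166]],"rotation":[[0,0,0.16],[0,0,0.321],[0,0,0.321],[0,0,0.321]]}' -
python3 - <<'E'
from h import *
c=wrist();np.save("w5.npy",c,allow_pickle=True);H=hsv(c);h,s,v=H[...,0],H[...,1],H[...,2]
o=get_obs();print(np.round(o["tool_pos"],1),o["tcp_rot"])
u,w=proj(c,[484,-369,20]);x0,y0=int(u)-66,int(w)-50;print(u,w,x0,y0)
a=c["pixels"][y0:y0+100,x0:x0+133,::-1];cv2.imwrite("pics/crop5.png",cv2.resize(a,(798,600),interpolation=cv2.INTER_NEAREST))
for nm,m in (("dark",(v<110)&(s<90)),("brass",(h>14)&(h<32)&(s>140))):
    for b in blobs(m[y0:y0+100,x0:x0+133],15)[:3]:
        b=b+[x0,y0];(p,r)=cv2.minEnclosingCircle(b);m_=cv2.moments(b);q=(m_["m10"]/m_["m00"],m_["m01"]/m_["m00"]);print(nm,p,r,cv2.contourArea(b),q,on(c,*q,20 if nm=="dark" else 10),on(c,*p,20))
E
```

```text
time: 9.22
tool_pos: [458.5, -334.6, 215.6]
tcp_rot: [-3.142, -0.001, -0.892]
contact_force: [0.7, -1.0, 0.5]
grip_width: 70.0
finger_force: 0.0
[ 458.4 -334.6  215.6] [-3.14154061e+00 -6.84121523e-04 -8.92971808e-01]
281.09881757072526 145.9033963616675 215 95
dark (278.1666564941406, 148.5) 22.14232635498047 1206.0 (278.3334715312327, 148.55168601437256) [ 484.54671161 -364.99687691   20.        ] [ 484.71894282 -364.92804354   20.        ]
brass (339.0668029785156, 123.4797592163086) 12.565707206726074 115.0 (340.9449275362319, 126.62173913043478) [ 446.13826985 -424.45530218   10.        ] [ 451.43175763 -424.7413075    20.        ]
brass (278.5, 123.5) 7.7782745361328125 107.5 (277.90077519379844, 123.36744186046512) [ 500.98833287 -384.68281853   10.        ] [ 500.5636035  -385.20291881   20.        ]
```

View pics/crop5.png

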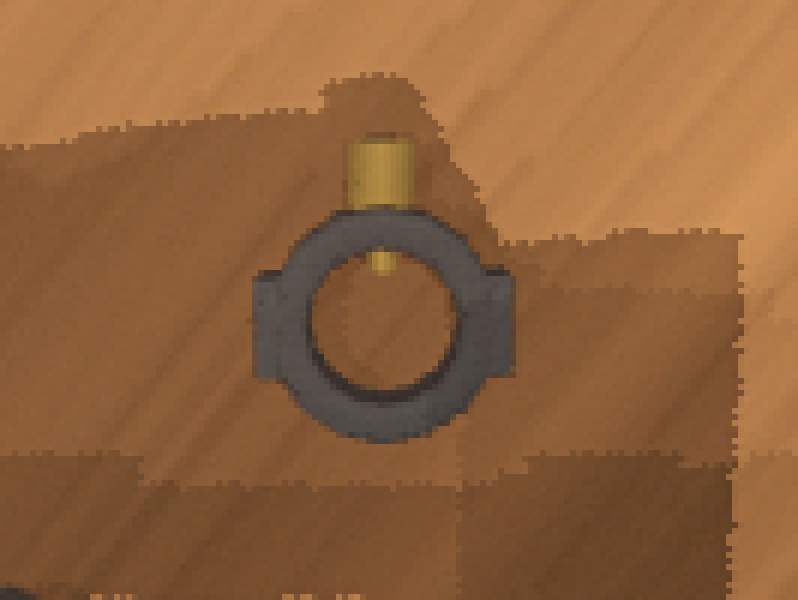

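The close view shows the small collar centred at crop (384,325), lugs level left and right, screw up at (380,173). It is well aligned with the tool. Descend to grip the lugs.

Run:
```python
from h import *
c=np.load("w5.npy",allow_pickle=True).item();print(on(c,278.4,148.8,20))
go([484.3,-364.9,3],-.88)
```

```text
[ 484.32808486 -364.8377948    20.        ]
dp [ 0.0397 -0.0011  0.2127] rot [-0.    -0.001 -0.013]
```

```bash
python3 -m pendant '{"dp":[[0.0397,-0.0011,0.05],[0.0397,-0.0011,0.1],[0.0397,-0.0011,0.15],[0.0397,-0.0011,0.18],[0.0397,-0.0011,0.195],[0.0397,-0.0011,0.208],[0.0397,-0.0011,0.2127],[0.0397,-0.0011,0.2127]],"rotation":[[0,0,0],[0,0,-0.013],[0,0,-0.013],[0,0,-0.013],[0,0,-0.013],[0,0,-0.013],[0,0,-0.013],[0,0,-0.013]]}' 0.062
python3 -m pendant '{"dp":[[0,0,0],[0,0,0],[0,0,0],[0,0,0],[0,0,0],[0,0,0]],"rotation":[[0,0,0],[0,0,0],[0,0,0],[0,0,0],[0,0,0],[0,0,0]]}' 0.04
```

```text
time: 10.28
tool_pos: [484.2, -365.3, 3.2]
tcp_rot: [-3.142, -0.001, -0.883]
contact_force: [-0.1, 0.1, 0.6]
grip_width: 61.9
finger_force: 0.0
time: 11.02
tool_pos: [484.1, -365.3, 3.3]
tcp_rot: [3.142, -0.001, -0.883]
contact_force: [0.0, 0.8, 4.9]
grip_width: 45.6
finger_force: 30.0
```

Gripped at 45.6 mm. Lift, carry and turn.

```bash
python3 -m pendant '{"dp":[[0,0,-0.02],[0,0,-0.06],[0,0,-0.11],[0,0,-0.16],[0,0,-0.2],[0,0,-0.2]],"rotation":[[0,0,0],[0,0,0],[0,0,0],[0,0,0],[0,0,0],[0,0,0]]}' -
python3 - <<'E'
from h import *
c=wrist();np.save("w6.npy",c,allow_pickle=True)
T=c["T_tool_cam"];u,w=proj(c,[10,0,-16.8],T);print(u,w)
x0,y0=int(u)-66,int(w)-60
a=c["pixels"][y0:y0+100,x0:x0+133,::-1].copy();print(x0,y0)
cv2.imwrite("pics/crop6.png",cv2.resize(a,(798,600),interpolation=cv2.INTER_NEAREST))
go([518.85,90.5,200],-.033)
E
```

```text
time: 11.78
tool_pos: [485.0, -366.0, 205.9]
tcp_rot: [-3.141, -0.007, -0.883]
contact_force: [0.6, -0.4, -2.2]
grip_width: 45.4
finger_force: 30.0
280.1994746848004 259.1936967883045
214 199
dp [-0.33   -0.3161  0.0028] rot [ 0.001 -0.002 -0.85 ]
```

View pics/crop6.png

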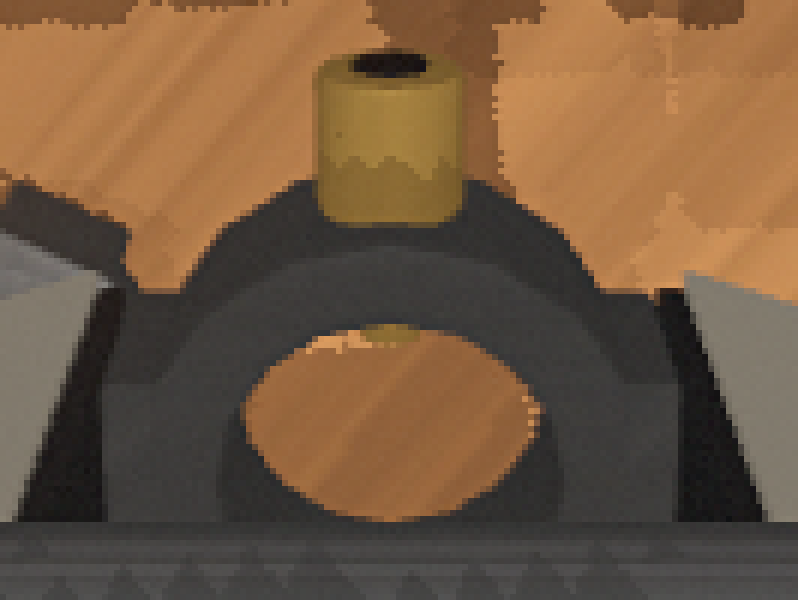

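The held collar sits level and centred: screw head at crop (390,140), lug front corners at (105,383) and (678,383), rim front at (390,247). Now I compare these with the projections of a perfectly centred grip.

```bash
python3 - <<'E'
from h import *
c=np.load("w6.npy",allow_pickle=True).item();T=c["T_tool_cam"]
for dx in(-2,0,2):
    print(dx,[np.round((proj(c,[x+dx,y,-16.8],T)-[214,199]+.5)*6) for x,y in((9,-23),(9,23),(21,0),(13.5,0))])
E
python3 -m pendant '{"dp":[[-0.03,-0.028,0],[-0.06,-0.057,0],[-0.09,-0.086,0],[-0.12,-0.115,0],[-0.15,-0.144,0],[-0.18,-0.172,0],[-0.21,-0.2,0],[-0.24,-0.23,0]],"rotation":[[0,0,-0.11],[0,0,-0.22],[0,0,-0.33],[0,0,-0.44],[0,0,-0.55],[0,0,-0.66],[0,0,-0.77],[0,0,-0.85]]}' -
python3 - <<'E'
from h import *
go([518.85,90.5,200],-.033)
E
```

```text
-2 [array([108., 399.]), array([692., 399.]), array([400., 257.]), array([400., 347.])]
0 [array([107., 376.]), array([694., 376.]), array([400., 233.]), array([400., 323.])]
2 [array([106., 353.]), array([695., 352.]), array([400., 208.]), array([400., 299.])]
time: 12.82
tool_pos: [508.0, -32.0, 200.4]
tcp_rot: [-3.141, 0.004, -0.03]
contact_force: [0.2, -1.3, -0.7]
grip_width: 46.1
finger_force: 30.0
dp [ 0.0071 -0.1228  0.0004] rot [-0.001  0.004  0.003]
```

```bash
python3 -m pendant '{"dp":[[0.002,-0.03,0],[0.004,-0.06,0],[0.006,-0.09,0],[0.008,-0.1226,0.01],[0.008,-0.1226,0.03],[0.008,-0.1226,0.035],[0.008,-0.1226,0.035],[0.008,-0.1226,0.035]],"rotation":[[0,0,0],[0,0,0],[0,0,0],[0,0,0],[0,0,0],[0,0,0],[0,0,0],[0,0,0]]}' -
python3 - <<'E'
from h import *
go([519.6,90.3,145],-.033);o=get_obs();print(o["tcp_rot"])
c=wrist();T=c["T_tool_cam"];x0,y0=214,199
cv2.imwrite("pics/crop7.png",cv2.resize(c["pixels"][y0:y0+100,x0:x0+133,::-1],(798,600),interpolation=cv2.INTER_NEAREST))
E
```

```text
time: 13.82
tool_pos: [521.6, 88.3, 167.9]
tcp_rot: [3.142, -0.001, -0.034]
contact_force: [0.7, 1.1, -1.2]
grip_width: 45.5
finger_force: 30.0
dp [-0.0021 -0.0019  0.0229] rot [ 0.    -0.001 -0.001]
[ 3.14152143e+00 -5.62928657e-04 -3.39705096e-02]
```

View pics/crop7.png

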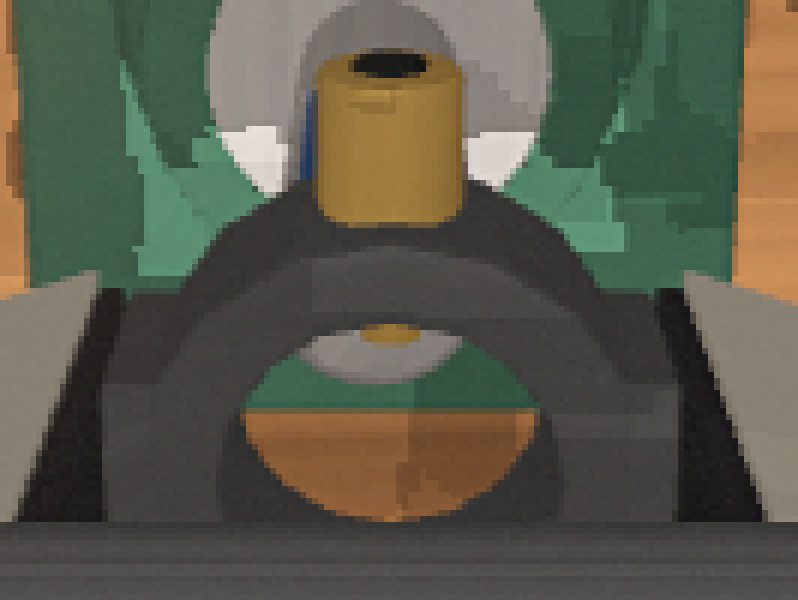

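The tenth and last view shows the screw towards the guide (up), the shaft top visible through the bore at crop (381,350), and the bore centre at x≈390. That leaves a small shift of about 1.5 mm to make. Now descend in checked steps.

```bash
python3 -m pendant '{"dp":[[-0.0021,-0.0015,0],[-0.0021,-0.0015,0.01],[-0.0021,-0.0015,0.022],[-0.0021,-0.0015,0.022],[-0.0021,-0.0015,0.026],[-0.0021,-0.0015,0.028],[-0.0021,-0.0015,0.030],[-0.0021,-0.0015,0.030]],"rotation":[[0,0,0],[0,0,0],[0,0,0],[0,0,0],[0,0,0],[0,0,0],[0,0,0],[0,0,0]]}' -
```

```text
time: 14.88
tool_pos: [519.3, 90.3, 137.6]
tcp_rot: [3.141, 0.0, -0.033]
contact_force: [-0.1, -0.4, -1.3]
grip_width: 45.7
finger_force: 30.0
```

```bash
python3 -m pendant '{"dp":[[0,0,0.002],[0,0,0.004],[0,0,0.006],[0,0,0.007],[0,0,0.008],[0,0,0.009],[0,0,0.01],[0,0,0.01]],"rotation":[[0,0,0],[0,0,0],[0,0,0],[0,0,0],[0,0,0],[0,0,0],[0,0,0],[0,0,0]]}' -
```

```text
time: 15.88
tool_pos: [519.3, 90.3, 127.5]
tcp_rot: [3.141, 0.0, -0.033]
contact_force: [-0.2, -0.2, -1.0]
grip_width: 45.6
finger_force: 30.0
```

```bash
python3 -m pendant '{"dp":[[0,0,0.003],[0,0,0.006],[0,0,0.009],[0,0,0.012],[0,0,0.015],[0,0,0.018],[0,0,0.0193],[0,0,0.0193]],"rotation":[[0,0,0],[0,0,0],[0,0,0],[0,0,0],[0,0,0],[0,0,0],[0,0,0],[0,0,0]]}' -
python3 -m pendant '{"dp":[[-0.0005,0,0],[-0.001,0,0],[-0.001,0,0],[-0.001,0,0]],"rotation":[[0,0,0],[0,0,0],[0,0,0],[0,0,0]]}' -
```

```text
time: 16.88
tool_pos: [519.3, 90.3, 108.2]
tcp_rot: [3.141, 0.0, -0.033]
contact_force: [-0.1, 0.9, -0.9]
grip_width: 45.6
finger_force: 30.0
time: 17.38
tool_pos: [518.3, 90.3, 108.4]
tcp_rot: [3.142, -0.0, -0.033]
contact_force: [-0.1, 0.4, -1.7]
grip_width: 45.7
finger_force: 30.0
```

```bash
for i in 1; do python3 -m pendant '{"dp":[[-0.0005,0,0],[-0.0005,0,0],[-0.0005,0,0]],"rotation":[[0,0,0],[0,0,0],[0,0,0]]}' -; done
python3 -m pendant '{"dp":[[-0.0005,0,0],[-0.0005,0,0],[-0.0005,0,0]],"rotation":[[0,0,0],[0,0,0],[0,0,0]]}' -
```

```text
time: 17.75
tool_pos: [517.8, 90.3, 108.3]
tcp_rot: [3.141, -0.0, -0.033]
contact_force: [0.2, -0.2, -1.5]
grip_width: 46.2
finger_force: 30.0
time: 18.12
tool_pos: [517.4, 90.3, 108.3]
tcp_rot: [3.142, -0.0, -0.033]
contact_force: [0.8, -0.4, -1.1]
grip_width: 46.1
finger_force: 30.0
```

```bash
python3 -m pendant '{"dp":[[-0.0003,0,0],[-0.0003,0,0],[-0.0003,0,0]],"rotation":[[0,0,0],[0,0,0],[0,0,0]]}' -
python3 -m pendant '{"dp":[[-0.0003,0,0],[-0.0003,0,0],[-0.0003,0,0]],"rotation":[[0,0,0],[0,0,0],[0,0,0]]}' -
```

```text
time: 18.5
tool_pos: [517.4, 90.3, 108.4]
tcp_rot: [3.142, -0.001, -0.033]
contact_force: [2.4, -0.0, -2.8]
grip_width: 45.3
finger_force: 30.0
time: 18.88
tool_pos: [517.3, 90.3, 108.4]
tcp_rot: [3.142, -0.001, -0.033]
contact_force: [4.7, 0.7, -3.9]
grip_width: 46.1
finger_force: 30.0
```

```bash
python3 -m pendant '{"dp":[[0,0,0],[0,0,0],[0,0,0],[0,0,0]],"rotation":[[0,0,0],[0,0,0],[0,0,0],[0,0,0]]}' - && python3 -c "
from plant import workorder
print(workorder.close_job())"
```

```text
time: 19.38
tool_pos: [517.3, 90.3, 108.5]
tcp_rot: [3.142, -0.001, -0.033]
contact_force: [6.4, -1.5, -2.7]
grip_width: 45.8
finger_force: 30.0
the job is handed in; nothing more can be done
None
```

The job is handed in at 19.4 s: I turned the shaft so its flat faces the guide slot (about 0.01 rad off by camera), and the arm is holding the small dark collar level about half-way up the flat, screw side to the flat, with the point pressing at about 5 N; the judge gave no verdict and I did not re-image the bench at the end.

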